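Select the green filter on a bench photometer

TASK

Change the photometer over to the filter with the green dot: pull the sprung selector knob up, turn it until its orange pointer is at the green dot, and let it snap fully down into the notch there, without yanking it against its stop or twisting it hard against the notches. Then press the white read button right down and let go of it; leave the red button and everything standing around alone.

Things in the scene. Friction and masses are not known exactly. Their poses are not given: they have to be found in the camera images.
- knob_grip (a point): centre of the black grip bar of the selector knob on top of the white photometer: upright slab 50 long x 14 thick x 36 mm high, this point on the knob's vertical turning axis, 48 mm above the deck when down (deck 80 mm above the table). x along the slab towards the pointer, z up; pinch it across the 14 mm. The slab's underside is 28 mm, its top 64 mm above the deck.
- pointer_tip (a point): outer end of the orange pointer arm of the knob, 60 mm from the turning axis, 26 mm above the deck when down. Under the arm, 37 to 49 mm from the axis, hangs a tooth 6 mm thick that sits in a notch while the knob is down.
- selector_knob: the whole knob. Origin on its axis at deck height when down; x towards the pointer, z up. Locked while down; pulled up 8 mm or more it turns freely, up to 80 degrees either way from home. A spring pulls it down: 5 N when down, 7 N when up; a stop ends the pull at 13 mm. Let go or held loosely, it drops by itself.
- selector_lift (a joint): how far the knob is pulled up, m: 0 fully down in a notch, about 0.007 to 0.008 when the tooth rests on top of the ring between notches, 0.013 at the upper stop.
- index_ring: fixed notched aluminium arc (radius 36 to 50 mm, top 12 mm above the deck) with a steel guide collar (36 mm diameter, 22 mm high). Origin on the knob's axis at deck height; x points at the home (start) notch, z up. Two more notches on each side, roughly 30 and 60 degrees round (up to 5 degrees off), 9.5 mm wide, 7 mm deep below the arc's top.
- green_dot: green filter mark: flat 18 mm disc on the deck about 68 mm from the knob's axis, one of four (green, blue, yellow, pink; order changes) beside the four notches. Stuck on by hand: its notch, the one nearest to it, lies up to 9 mm to either side of it measured round the axis, so it must be felt: the spring drops the tooth in when it is over the notch.
- read_button_top (a point): centre of the top of the white read button (28 mm diameter, in a black 44 mm round housing, top 22 mm above the deck), beside the knob on the robot's side. Pressed straight down.
- read_button (a joint): travel of the white button, m: 0 out, 0.006 fully pressed (takes about 5 N; springs back).
- stop_button (a joint): travel of the red button (same size, 65 mm beside the white one): 0 out, 0.006 pressed. Not to be pressed.
- vial: small glass vial with blue cap, 22 mm diameter, 45 mm tall, standing on the deck; origin under its base
- beaker: glass beaker, 70 mm diameter, 90 mm tall, on the bench beside the photometer; origin under its base
- spatula: white plastic spatula 145 mm long lying on the bench on the robot's side of the photometer
- tip_box: blue box 120 x 85 x 60 mm on the bench; origin under its base
- amber_bottle: amber bottle, 70 mm diameter, 150 mm tall; origin under its base
- wash_bottle: white bottle with red cap, 66 mm diameter, 160 mm tall; origin under its base
- cream_jar: white jar with green lid, 64 mm diameter, 70 mm tall; origin under its base

How it is judged:
By the outcome, as a careful person would: the job done as asked, in the order asked, and still so for the second after the job is handed in, with the robot touching nothing.
It also fails if it takes over 64 s, if anything falls off the work surface, if the arm or the gripper's body presses on something with over 40 N, if the wrist force passes 120 N, or if a joint passes its speed limit or range.

ROBOT

A 6-joint arm with a two-finger parallel gripper is mounted at the origin on the work surface. World frame = base frame: x ahead of the robot, y to its left, z up, the work surface at z = 0. Lengths are in m, angles in rad, forces in N, time in s.
With the tool pointing down it reaches from about 0.425 to 0.925 m from the base axis. Payload 12.5 kg.
Tool frame: the origin (TCP) lies at the very end of the fingers, on their centre line; the grasp point (between the pads) lies 19 mm behind it; z points along the fingers, y is the line along which they close (so a half turn about z gives the same grasp; the last joint's range is limited). The gripper opens to 85 mm and grips with 20 to 120 N. Pads are 22 mm wide; open, the fingers measure 114 mm over their backs; the gripper's body (76 mm by 85 mm) begins 54 mm behind the grasp point. The pads swing forward as they close: fully open they stand 13 mm farther back than shut.
Start: joints at [1.001, 0.491, 1.559, -0, 1.092, -0.106], TCP at [0.28, 0.559, 0.231] pointing down, gripper open.
Joint ranges: [-3.1, 3.1], [-0.84, 2.19], [0.05, 2.79], [-1.13, 4.28], [0.06, 2.93], [-2.69, 2.69]. Speed limits (rad/s): [2.22, 2.22, 2.79, 3.14, 3.14, 3.14].

INTERFACE

Orientations are given as a unit quaternion [w, x, y, z].
In Python, from station import r gives the robot as it stands.
- The arm moves only by the tool move_arm, never from a script. Its arguments are lists of equal length, an entry for each row: "linear": the shift along the tool's x, y, z in m, a list of three; "twist": the turn, a rotation vector about the tool's x, y, z in degrees, a list of three; "claw": the closure, from 0 (fully open) to 1 (shut). A call has exactly 8 rows; each row shifts and turns the commanded pose from where the row before left it, along the tool's axes as they then stand; what a row does not reach is not made up. A row lasts 1/12 s, in which the tool goes at most 41.7 mm and 7.16 degrees, less where a joint would pass 70% of its speed; a pose out of reach is approached as far as the arm can. A call with a gripper value outside its range is refused whole. The fingers move at their own pace and stop on an object; "newtons" is the grip in N (left out, the last holds). Time passes only in rows, so rows that do not move let the fingers close, or fill a call up. It gives the time, the measured TCP pose, the force, the opening and the grip force at its end, in the units of the state.
- r.get_obs(): the state, without advancing time (a new reading comes with each control period).
- r.capture(name): name is "side" or "top"; returns a dict with "image" (420x560x3 uint8, red, green, blue), "mtx" (3x3 intrinsics, pixels), "k1" (the pictures are not rectified: a ray, as slopes to the right and down, at radius r is drawn at 1 + k1 r^2 times it, then the intrinsics apply), "R" (3x3) and "t" (3): a world point X has camera coordinates R X + t. Camera axes: x right, y down, z forward; pixel columns grow to the right and rows downward; lengths in m; the calibration is good to about 2 mm. A picture is of the moment at which its call begins. There is no depth.
- r.sign_off(): hands the job in; it is judged then, once.
The state is a dict: "t": time; "joint_positions": joint angles; "qvel": joint speeds; "joint_torque": joint torques, N m; "tcp_pos": TCP position; "tool_rot": TCP orientation; "force": force on the tool from outside, world axes, zero at the start; "moment": the same for the moment, N m; "grip_width": opening from 0.0 (shut) to 1.0 (fully open); "grasp_force": force on a finger pad.
Only numpy, scipy, OpenCV 4.12 (cv2) and the standard library are available. Lean on these libraries where they do the work, as an engineer would, in place of code of your own. Each camera call takes 0.05 s, during which the arm holds its last target. There are 200 camera calls.

## Working session

There is one attempt and no reset: what is moved stays moved. The work goes in short steps, Python scripts to look and compute and a tool call to move; the robot and the scene stay as the last step left them, time stands still between calls to the robot, and variables do not carry over. Pictures are saved under pics/ and viewed, at most 10 in all, crops included, and the job is handed in when it is done.

Besides the shell and the picture viewer there is one more tool, called after "Call:" by a JSON object that holds its "fn" and its "kwargs", one argument or row to a line. move_arm: Moves the arm, as the interface text tells. Its arguments: {"type":"object","properties":{"linear":{"type":"array"},"twist":{"type":"array"},"claw":{"type":"array"},"newtons":{"type":"number"}},"required":["linear","twist","claw"]}

```bash
mkdir -p pics
cat > h.py <<'E'
import numpy as np, cv2
from station import r
def snap(n,f):
    c=r.capture(n); cv2.imwrite(f,cv2.cvtColor(c['image'],cv2.COLOR_RGB2BGR))
    np.savez(f[:-4],**{k:np.array(c[k]) for k in c}); return c
def ray(c,u,v):
    K=c['mtx'];d=np.array([(u-K[0,2])/K[0,0],(v-K[1,2])/K[1,1]]);s=d.copy()
    for _ in range(30): s=d/(1+c['k1']*(s@s))
    R,t=c['R'],c['t']; return -R.T@t, R.T@np.array([*s,1])
def onz(c,u,v,z):
    o,d=ray(c,u,v); return o+d*(z-o[2])/d[2]
def proj(c,X):
    p=c['R']@np.array(X)+c['t']; s=p[:2]/p[2]; s=s*(1+c['k1']*(s@s)); K=c['mtx']
    return np.array([K[0,0]*s[0]+K[0,2],K[1,1]*s[1]+K[1,2]])
E
python3 - <<'E'
from h import *
for n in('top','side'):
    c=snap(n,f'pics/{n}0.png'); print(n,-c['R'].T@c['t'],c['mtx'][0,0],c['k1'])
o=r.get_obs(); print(o)
E
```

```text
top [ 0.31988882 -0.03031998  1.21974788] 449.50967653456706 -0.03586796534190585
side [ 0.03119606 -0.82688155  1.25637188] 538.7924346230243 -0.21435020366056606
{'t': 0.1, 'joint_positions': array([ 1.00139832e+00,  4.91514262e-01,  1.55937959e+00,  2.41733640e-05,
        1.09169367e+00, -1.05618069e-01]), 'qvel': array([-4.14478996e-04, -1.85158193e-03, -8.28362001e-04,  3.69015937e-04,
       -1.87778231e-03,  9.25967866e-05]), 'joint_torque': array([ 2.80524771e-03, -6.19448018e+01, -2.62028021e+01, -4.90080595e-05,
        2.82482251e-03,  6.81657141e-06]), 'tcp_pos': array([0.2794636 , 0.55882554, 0.23077994]), 'tool_rot': array([-1.74836097e-04,  2.29822712e-01,  9.73232384e-01, -4.65817442e-04]), 'force': array([-0.4658945 ,  0.86099146, -1.2445313 ]), 'moment': array([-0.00254254,  0.05618457, -0.01105098]), 'grasp_force': 0.0, 'grip_width': 0.9987643849233723}
```

View pics/top0.png

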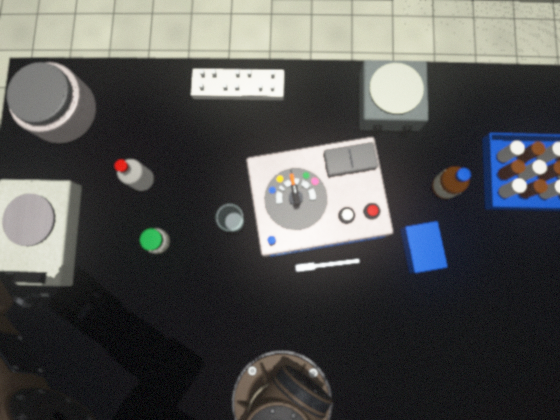

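View pics/side0.png

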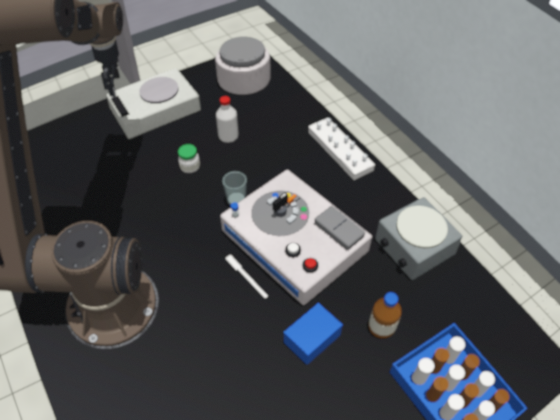

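Run:
```python
import cv2,numpy as np
a=cv2.imread('pics/top0.png')[150:250,240:390]; b=cv2.imread('pics/side0.png')[170:290,215:375]
cv2.imwrite('pics/c0.png',cv2.resize(a[10:85,15:115],None,fx=8,fy=8,interpolation=cv2.INTER_CUBIC))
cv2.imwrite('pics/c1.png',cv2.resize(b[10:85,10:110],None,fx=8,fy=8,interpolation=cv2.INTER_CUBIC))
```

```text
(no output)
```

View pics/c0.png

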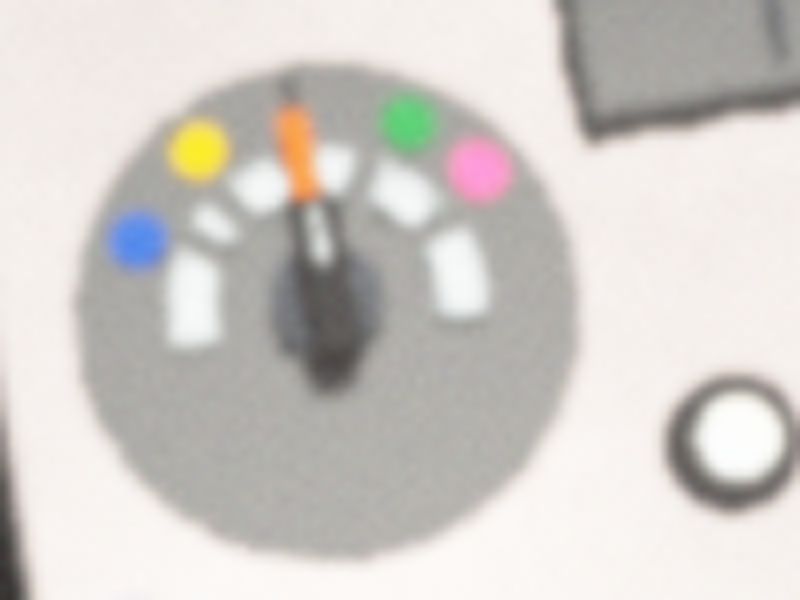

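View pics/c1.png

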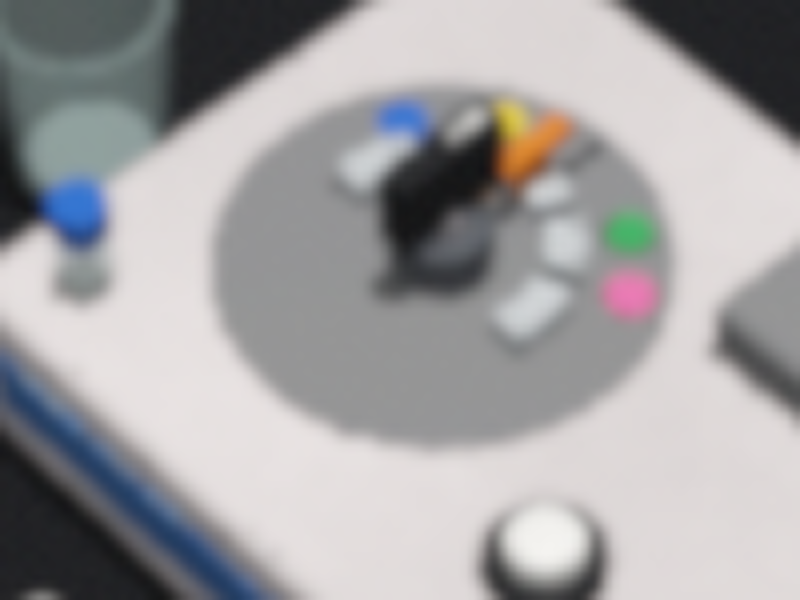

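The top crop shows green at (408,122) and pink at (480,170). The pointer tip is at (292,110), the grey disc centre near (327,311), and the ring gaps on the right near (362,172) and (435,222). The white button is at (740,437). The side crop agrees, with the button at (545,540).

```bash
cat >> h.py <<'E'
class L(dict): pass
def load(f): return dict(np.load(f))
E
python3 - <<'E'
from h import *
T=load('pics/top0.npz');S=load('pics/side0.npz')
ft=lambda u,v:(255+(u+.5)/8-.5,160+(v+.5)/8-.5)
fs=lambda u,v:(225+(u+.5)/8-.5,180+(v+.5)/8-.5)
pt=lambda u,v,z:onz(T,*ft(u,v),z)
ps=lambda u,v,z:onz(S,*fs(u,v),z)
ax=pt(327,311,.08);axs=ps(442,265,.08);print('axis',ax,axs)
for n,u,v,z in[('tip',291,108,.106),('green',408,122,.08),('pink',480,170,.08),('yel',199,151,.08),('blue',138,241,.08),('n1',364,173,.092),('n2',437,222,.092),('n-1',233,210,.092),('n-2',195,242,.092),('homegap',305,180,.092)]:
    p=pt(u,v,z)-ax; print(n,p+ax,'r',np.hypot(*p[:2]),'ang',np.degrees(np.arctan2(p[1],p[0])))
for n,u,v,z in[('tip',572,122,.106),('green',628,232,.08),('pink',630,297,.08),('blue',402,120,.08),('n1',560,208,.092),('n2',560,275,.092)]:
    p=ps(u,v,z)-axs; print('S',n,p+axs,'r',np.hypot(*p[:2]),'ang',np.degrees(np.arctan2(p[1],p[0])))
print('btn',pt(740,437,.102),ps(545,540,.102))
print('grip top', pt(318,215,.144),pt(332,345,.144))
E
```

```text
axis [ 0.52591042 -0.02289108  0.08      ] [ 0.52302294 -0.02233085  0.08      ]
tip [ 0.58639346 -0.01008414  0.106     ] r 0.061824079318491945 ang 11.955472674494066
green [ 0.58876651 -0.04766666  0.08      ] r 0.06756269555803082 ang -21.512544789033715
pink [ 0.57336263 -0.0712548   0.08      ] r 0.06775515908414582 ang -45.54504016330293
yel [0.57768973 0.0198671  0.08      ] r 0.0671517722966943 ang 39.54912241322378
blue [0.5475097  0.03872857 0.08      ] r 0.06529556831818815 ang 70.68311375535062
n1 [ 0.56890303 -0.0337453   0.092     ] r 0.044341618529118394 ang -14.169192847466887
n2 [ 0.55341634 -0.05740118  0.092     ] r 0.044130745887130354 ang -51.44375655417896
n-1 [0.555893   0.00788445 0.092     ] r 0.04296613894781488 ang 45.74772422865069
n-2 [0.54519015 0.01974707 0.092     ] r 0.046794448589753096 ang 65.66890467074266
homegap [ 0.56620172 -0.01491146  0.092     ] r 0.04107387765137079 ang 11.202370049940514
S tip [ 0.58479226 -0.00927277  0.106     ] r 0.063134478946932 ang 11.936626502722918
S green [ 0.58652321 -0.04407721  0.08      ] r 0.06712069844887471 ang -18.904327683164993
S pink [ 0.57116506 -0.06885451  0.08      ] r 0.06694859924993804 ang -44.02053149970902
S blue [0.54580994 0.04214474 0.08      ] r 0.06838383726597858 ang 70.53554540189717
S n1 [ 0.56653245 -0.03047638  0.092     ] r 0.044265418151347456 ang -10.60374578948384
S n2 [ 0.55037285 -0.05574896  0.092     ] r 0.043183187247830684 ang -50.70255575497365
btn [ 0.48482522 -0.15325099  0.102     ] [ 0.48209767 -0.15315594  0.102     ]
grip top [ 0.54402364 -0.01985597  0.144     ] [ 0.50390233 -0.02507376  0.144     ]
```

Call:
{"fn": "move_arm", "kwargs": {
  "linear": [
    [-0.03,-0.0256,0],
    [-0.03,-0.0256,0],
    [-0.03,-0.0256,0],
    [-0.03,-0.0256,0],
    [-0.03,-0.0256,0],
    [-0.03,-0.0256,0],
    [-0.03,-0.0256,0],
    [-0.03,-0.0256,0]
  ],
  "twist": [
    [0,0,0],
    [0,0,0],
    [0,0,0],
    [0,0,0],
    [0,0,0],
    [0,0,0],
    [0,0,0],
    [0,0,0]
  ],
  "claw": [0,0,0,0,0,0,0,0],
  "newtons": 20
}}

```text
t: 0.77
tcp_pos: [0.4028, 0.2667, 0.2312]
tool_rot: [-0.0, 0.23, 0.973, -0.0]
force: [1.7, 1.6, 0.1]
grip_width: 1.002
grasp_force: 0.0
```

Call:
{"fn": "move_arm", "kwargs": {
  "linear": [
    [-0.03,-0.0256,0],
    [-0.03,-0.0256,0],
    [-0.03,-0.0256,0],
    [-0.03,-0.0256,0],
    [-0.03,-0.0256,0],
    [-0.03,-0.0256,0],
    [-0.03,-0.0256,0],
    [-0.03,-0.0256,0]
  ],
  "twist": [
    [0,0,0],
    [0,0,0],
    [0,0,0],
    [0,0,0],
    [0,0,0],
    [0,0,0],
    [0,0,0],
    [0,0,0]
  ],
  "claw": [0,0,0,0,0,0,0,0]
}}

```text
t: 1.43
tcp_pos: [0.5259, -0.0241, 0.2312]
tool_rot: [-0.0, 0.23, 0.973, 0.0]
force: [0.5, 0.6, -0.5]
grip_width: 1.002
grasp_force: 0.0
```

Call:
{"fn": "move_arm", "kwargs": {
  "linear": [
    [0,0,0],
    [0,0,0],
    [0,0,0],
    [0,0,0],
    [0,0,0],
    [0,0,0],
    [0,0,0],
    [0,0,0]
  ],
  "twist": [
    [0,0,-6.4],
    [0,0,-6.4],
    [0,0,-6.4],
    [0,0,-6.4],
    [0,0,-6.4],
    [0,0,-6.1],
    [0,0,0],
    [0,0,0]
  ],
  "claw": [0.45,0.45,0.45,0.45,0.45,0.45,0.45,0.45]
}}

```text
t: 2.1
tcp_pos: [0.5255, -0.022, 0.2311]
tool_rot: [-0.0, -0.099, 0.995, 0.0]
force: [0.3, 0.2, 0.4]
grip_width: 0.546
grasp_force: 0.0
```

```bash
cat >> h.py <<'E'
from scipy.spatial.transform import Rotation as Ro
def st(tx=None,ty=None):
    o=r.get_obs(); q=o['tool_rot']; M=Ro.from_quat([q[1],q[2],q[3],q[0]]).as_matrix(); p=o['tcp_pos']
    print('t %.2f p %s xang %.2f tilt %s F %s M %s w %.3f gf %.1f'%(o['t'],p.round(4),np.degrees(np.arctan2(M[1,0],M[0,0])),M[:2,2].round(4),o['force'].round(2),o['moment'].round(3),o['grip_width'],o['grasp_force']))
    if tx is not None: print('tool delta',M.T@(np.array([tx,ty,p[2]])-p))
E
python3 -c "
from h import *
st(.5245,-.0226); print(r.get_obs()['joint_positions'])"
```

```text
t 2.10 p [ 0.5255 -0.022   0.2311] xang -168.66 tilt [-0.0003  0.0001] F [0.31 0.23 0.44] M [ 0.013 -0.013 -0.021] w 0.546 gf 0.0
tool delta [ 1.12666184e-03 -3.37781479e-04  2.63276575e-07]
[-1.67579601e-01  3.51126518e-01  1.79989519e+00  9.07494534e-05
  9.90912084e-01 -1.93627864e+00]
```

Call:
{"fn": "move_arm", "kwargs": {
  "linear": [
    [0.001,0,0.02],
    [0,0,0.02],
    [0,0,0.02],
    [0,0,0.02],
    [0,0,0.02],
    [0,0,0.0155],
    [0,0,0.005],
    [0,0,0]
  ],
  "twist": [
    [0,0,0],
    [0,0,0],
    [0,0,0],
    [0,0,0],
    [0,0,0],
    [0,0,0],
    [0,0,0],
    [0,0,0]
  ],
  "claw": [0.45,0.45,0.45,0.45,0.45,0.45,0.45,0.45]
}}

```text
t: 2.77
tcp_pos: [0.5242, -0.0222, 0.1098]
tool_rot: [-0.001, -0.099, 0.995, 0.0]
force: [0.5, 0.3, -0.5]
grip_width: 0.549
grasp_force: 0.0
```

Run:
```python
from h import *
st(.5245,-.0226)
c=snap('top','pics/top1.png');d=snap('side','pics/side1.png')
a=cv2.imread('pics/top1.png')[165:235,255:335]; b=cv2.imread('pics/side1.png')[165:235,235:315]
cv2.imwrite('pics/c2.png',cv2.resize(np.hstack([a,b]),None,fx=5,fy=5,interpolation=cv2.INTER_CUBIC))
```

```text
t 2.77 p [ 0.5242 -0.0222  0.1098] xang -168.61 tilt [-0.0022  0.0005] F [ 0.46  0.33 -0.53] M [ 0.032 -0.007  0.018] w 0.549 gf 0.0
tool delta [-1.71772458e-04 -4.76198227e-04 -7.79998596e-07]
```

View pics/c2.png

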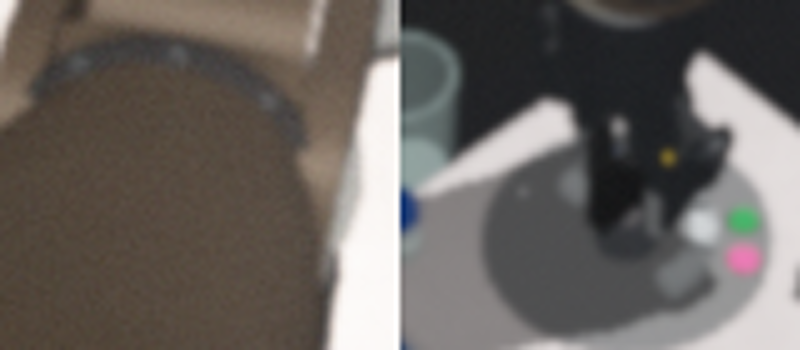

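The side half shows the slab near (615,190), with a finger on its near side at (690,170) and nothing out of place. I'll close gently and check the width.

Call:
{"fn": "move_arm", "kwargs": {
  "linear": [
    [0,0,0],
    [0,0,0],
    [0,0,0],
    [0,0,0],
    [0,0,0],
    [0,0,0],
    [0,0,0],
    [0,0,0]
  ],
  "twist": [
    [0,0,0],
    [0,0,0],
    [0,0,0],
    [0,0,0],
    [0,0,0],
    [0,0,0],
    [0,0,0],
    [0,0,0]
  ],
  "claw": [0.6,0.7,0.8,0.9,0.9,0.9,0.9,0.9],
  "newtons": 30
}}

```text
t: 3.53
tcp_pos: [0.5249, -0.0222, 0.1115]
tool_rot: [0.001, -0.1, 0.995, -0.0]
force: [-0.5, 1.5, 7.1]
grip_width: 0.154
grasp_force: 31.7
```

```bash
python3 -c "
from h import *
st(.5245,-.0226)"
```

```text
t 3.53 p [ 0.5249 -0.0222  0.1115] xang -168.48 tilt [ 0.0012 -0.    ] F [-0.52  1.47  7.08] M [ 0.106  0.17  -0.006] w 0.154 gf 31.7
tool delta [ 4.97725450e-04 -2.69437804e-04 -4.81980372e-07]
```

Call:
{"fn": "move_arm", "kwargs": {
  "linear": [
    [0,0,-0.002],
    [0,0,-0.002],
    [0,0,-0.002],
    [0,0,-0.002],
    [0,0,-0.002],
    [0,0,-0.001],
    [0,0,0],
    [0,0,0]
  ],
  "twist": [
    [0,0,0],
    [0,0,0],
    [0,0,0],
    [0,0,0],
    [0,0,0],
    [0,0,0],
    [0,0,0],
    [0,0,0]
  ],
  "claw": [0.9,0.9,0.9,0.9,0.9,0.9,0.9,0.9]
}}

```text
t: 4.2
tcp_pos: [0.5247, -0.0222, 0.1218]
tool_rot: [0.0, -0.1, 0.995, 0.0]
force: [2.8, 0.7, -8.2]
grip_width: 0.163
grasp_force: 29.7
```

```bash
python3 -c "
from h import *
st(.5245,-.0226)"
```

```text
t 4.20 p [ 0.5247 -0.0222  0.1218] xang -168.47 tilt [0.0003 0.0001] F [ 2.82  0.69 -8.16] M [ 0.1   -0.748 -0.015] w 0.163 gf 29.7
tool delta [ 3.07583607e-04 -2.99115684e-04 -9.16395439e-08]
```

Call:
{"fn": "move_arm", "kwargs": {
  "linear": [
    [0,0,0],
    [0,0,0],
    [0,0,0],
    [0,0,0],
    [0,0,0],
    [0,0,0],
    [0,0,0],
    [0,0,0]
  ],
  "twist": [
    [0,0,3],
    [0,0,3],
    [0,0,4],
    [0,0,4],
    [0,0,3],
    [0,0,3],
    [0,0,0],
    [0,0,0]
  ],
  "claw": [0.9,0.9,0.9,0.9,0.9,0.9,0.9,0.9]
}}

```text
t: 4.87
tcp_pos: [0.5248, -0.023, 0.1217]
tool_rot: [0.0, 0.074, 0.997, -0.001]
force: [3.5, -5.7, -8.4]
grip_width: 0.158
grasp_force: 29.8
```

Run:
```python
from h import *
st(.5245,-.0226)
d=snap('side','pics/side2.png')
b=cv2.imread('pics/side2.png')[165:235,235:315]
cv2.imwrite('pics/c3.png',cv2.resize(b,None,fx=8,fy=8,interpolation=cv2.INTER_CUBIC))
```

```text
t 4.87 p [ 0.5248 -0.023   0.1217] xang 171.52 tilt [ 0.0003 -0.001 ] F [ 3.55 -5.71 -8.36] M [-1.19  -0.593  0.019] w 0.158 gf 29.8
tool delta [ 3.46904996e-04  3.65877622e-04 -5.01587426e-07]
```

View pics/c3.png

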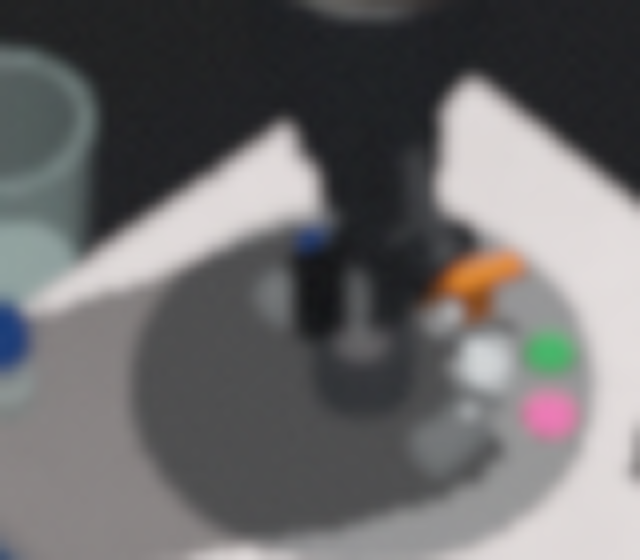

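The pointer is lifted clear, with its tip at (520,265), just short of the green-side notch. I'll centre up, turn close to the notch, and lower onto the ring to feel for it.

Call:
{"fn": "move_arm", "kwargs": {
  "linear": [
    [-0.0005,-0.0005,0],
    [0,-0.0005,0],
    [0,0,0],
    [0,0,0.001],
    [0,0,0.001],
    [0,0,0.001],
    [0,0,0.001],
    [0,0,0]
  ],
  "twist": [
    [0,0,1],
    [0,0,1],
    [0,0,1],
    [0,0,0],
    [0,0,0],
    [0,0,0],
    [0,0,0],
    [0,0,0]
  ],
  "claw": [0.9,0.9,0.9,0.9,0.9,0.9,0.9,0.9]
}}

```text
t: 5.58
tcp_pos: [0.5248, -0.0233, 0.118]
tool_rot: [-0.0, 0.1, 0.995, -0.0]
force: [-2.0, -2.0, -1.6]
grip_width: 0.157
grasp_force: 30.8
```

Run:
```python
from h import *
st(.5245,-.0226)
```

```text
t 5.58 p [ 0.5248 -0.0233  0.118 ] xang 168.54 tilt [-0.0002 -0.    ] F [-1.96 -2.   -1.55] M [-0.486  0.091 -0.014] w 0.157 gf 30.8
tool delta [4.76901750e-04 6.42851994e-04 3.53191155e-08]
```

Call:
{"fn": "move_arm", "kwargs": {
  "linear": [
    [0,0,0.0005],
    [0,0,0],
    [0,0,0],
    [0,0,0],
    [0,0,0],
    [0,0,0],
    [0,0,0],
    [0,0,0]
  ],
  "twist": [
    [0,0,0.3],
    [0,0,0.3],
    [0,0,0.3],
    [0,0,0.3],
    [0,0,0],
    [0,0,0],
    [0,0,0],
    [0,0,0]
  ],
  "claw": [0.9,0.9,0.9,0.9,0.9,0.9,0.9,0.9]
}}

```text
t: 6.25
tcp_pos: [0.5249, -0.0233, 0.1172]
tool_rot: [-0.0, 0.11, 0.994, 0.0]
force: [0.5, -4.1, -7.2]
grip_width: 0.159
grasp_force: 29.9
```

Run:
```python
from h import *
st(.5245,-.0226)
```

```text
t 6.25 p [ 0.5249 -0.0233  0.1172] xang 167.33 tilt [-0.0002  0.0001] F [ 0.45 -4.08 -7.24] M [-0.772  0.041 -0.019] w 0.159 gf 29.9
tool delta [5.85843389e-04 6.36138860e-04 1.42638816e-07]
```

Call:
{"fn": "move_arm", "kwargs": {
  "linear": [
    [0,0,0],
    [0,0,0],
    [0,0,0],
    [0,0,0],
    [0,0,0.001],
    [0,0,0.001],
    [0,0,0.001],
    [0,0,0]
  ],
  "twist": [
    [0,0,0.5],
    [0,0,0.5],
    [0,0,0.5],
    [0,0,0],
    [0,0,0],
    [0,0,0],
    [0,0,0],
    [0,0,0]
  ],
  "claw": [0.9,0.9,0.9,0.9,0.9,0.9,0.9,0.9]
}}

```text
t: 6.92
tcp_pos: [0.5249, -0.0234, 0.1141]
tool_rot: [-0.0, 0.123, 0.992, 0.0]
force: [-1.2, -5.4, -6.9]
grip_width: 0.157
grasp_force: 30.0
```

Run:
```python
from h import *
st(.5245,-.0226)
```

```text
t 6.92 p [ 0.5249 -0.0234  0.1141] xang 165.82 tilt [-0.0003  0.0001] F [-1.19 -5.41 -6.92] M [-0.968  0.188 -0.077] w 0.157 gf 30.0
tool delta [5.67901667e-04 6.52280355e-04 1.66549274e-07]
```

Call:
{"fn": "move_arm", "kwargs": {
  "linear": [
    [0,-0.001,0.001],
    [0,0,0.001],
    [0,0,0.001],
    [0,0,0.001],
    [0,0,0],
    [0,0,0],
    [0,0,0],
    [0,0,0]
  ],
  "twist": [
    [0,0,0],
    [0,0,0],
    [0,0,0],
    [0,0,0],
    [0,0,0],
    [0,0,0],
    [0,0,0],
    [0,0,0]
  ],
  "claw": [0.9,0.9,0.9,0.9,0.9,0.9,0.9,0.9]
}}

```text
t: 7.58
tcp_pos: [0.525, -0.0238, 0.1115]
tool_rot: [0.001, 0.123, 0.992, 0.0]
force: [-2.6, 5.3, 8.5]
grip_width: 0.157
grasp_force: 32.5
```

Run:
```python
from h import *
st(.5245,-.0226)
```

```text
t 7.58 p [ 0.525  -0.0238  0.1115] xang 165.82 tilt [0.0014 0.0005] F [-2.62  5.28  8.49] M [ 0.937  0.604 -0.027] w 0.157 gf 32.5
tool delta [ 7.71176418e-04  1.02107280e-03 -1.46815135e-07]
```

Call:
{"fn": "move_arm", "kwargs": {
  "linear": [
    [0,0.0005,-0.001],
    [0,0,-0.0005],
    [0,0,0],
    [0,0,0],
    [0,0,0],
    [0,0,0],
    [0,0,0],
    [0,0,0]
  ],
  "twist": [
    [0,0,0],
    [0,0,0],
    [0,0,0],
    [0,0,0],
    [0,0,0],
    [0,0,0],
    [0,0,0],
    [0,0,0]
  ],
  "claw": [0.9,0.9,0.45,0.45,0.45,0.45,0.45,0.45]
}}

```text
t: 8.25
tcp_pos: [0.525, -0.0238, 0.1118]
tool_rot: [0.0, 0.123, 0.992, 0.0]
force: [-0.4, 0.2, 0.2]
grip_width: 0.548
grasp_force: 0.0
```

Call:
{"fn": "move_arm", "kwargs": {
  "linear": [
    [0,0,-0.005],
    [0,0,-0.015],
    [0,0,-0.02],
    [0,0,-0.02],
    [0,0,-0.02],
    [0,0,-0.01],
    [0,0,0],
    [0,0,0]
  ],
  "twist": [
    [0,0,0],
    [0,0,0],
    [0,0,0],
    [0,0,0],
    [0,0,0],
    [0,0,0],
    [0,0,0],
    [0,0,0]
  ],
  "claw": [0.45,0.45,0.45,0.45,0.45,0.45,0.45,0.45]
}}

```text
t: 8.92
tcp_pos: [0.5248, -0.0238, 0.2017]
tool_rot: [0.0, 0.123, 0.992, 0.0]
force: [-0.2, 0.2, -0.5]
grip_width: 0.55
grasp_force: 0.0
```

Run:
```python
from h import *
st(.4835,-.1532)
d=snap('side','pics/side3.png')
b=cv2.imread('pics/side3.png')[175:275,225:325]
cv2.imwrite('pics/c4.png',cv2.resize(b,None,fx=6,fy=6,interpolation=cv2.INTER_CUBIC))
```

```text
t 8.92 p [ 0.5248 -0.0238  0.2017] xang 165.83 tilt [ 0.0006 -0.    ] F [-0.18  0.16 -0.48] M [-0.054 -0.016  0.026] w 0.550 gf 0.0
tool delta [ 8.32314354e-03 -1.35585318e-01 -2.37205440e-05]
```

View pics/c4.png

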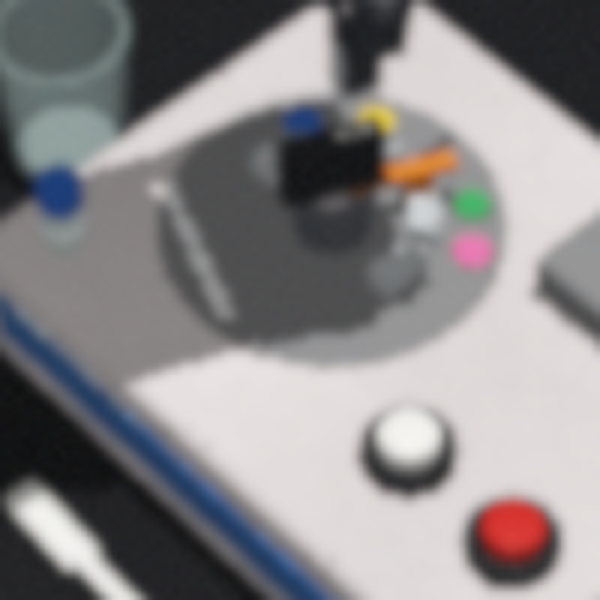

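The pointer rests low in the notch, its tip at (458,160) beside green at (472,205). The white button is at (408,440) and the red at (513,530). Next I'll move over the white button with the fingers shut.

Call:
{"fn": "move_arm", "kwargs": {
  "linear": [
    [0.001,-0.017,0],
    [0.001,-0.017,0],
    [0.001,-0.017,0],
    [0.001,-0.017,0],
    [0.001,-0.017,0],
    [0.001,-0.017,0],
    [0.001,-0.017,0],
    [0.0013,-0.0166,0]
  ],
  "twist": [
    [0,0,0],
    [0,0,0],
    [0,0,0],
    [0,0,0],
    [0,0,0],
    [0,0,0],
    [0,0,0],
    [0,0,0]
  ],
  "claw": [0.6,0.8,1,1,1,1,1,1]
}}

```text
t: 9.63
tcp_pos: [0.4829, -0.1539, 0.2004]
tool_rot: [-0.001, 0.123, 0.992, 0.0]
force: [0.4, 0.1, -0.6]
grip_width: -0.002
grasp_force: 0.0
```

Call:
{"fn": "move_arm", "kwargs": {
  "linear": [
    [0,0,0.02],
    [0,0,0.02],
    [0,0,0.02],
    [0,0,0.015],
    [0,0,0.01],
    [0,0,0.005],
    [0,0,0],
    [0,0,0]
  ],
  "twist": [
    [0,0,0],
    [0,0,0],
    [0,0,0],
    [0,0,0],
    [0,0,0],
    [0,0,0],
    [0,0,0],
    [0,0,0]
  ],
  "claw": [1,1,1,1,1,1,1,1]
}}

```text
t: 10.3
tcp_pos: [0.4837, -0.1532, 0.1118]
tool_rot: [-0.0, 0.123, 0.992, 0.0]
force: [0.2, 0.2, 0.1]
grip_width: -0.0
grasp_force: 0.0
```

Run:
```python
from h import *
st(.4835,-.1532)
S=load('pics/side3.npz')
for z in(.106,.114):
    p=onz(S,301.3,201.6,z)-[.523,-.0223,0]; print(z,np.hypot(*p[:2]),np.degrees(np.arctan2(p[1],p[0])))
d=snap('side','pics/side4.png')
b=cv2.imread('pics/side4.png')[175:275,245:345]
cv2.imwrite('pics/c5.png',cv2.resize(b,None,fx=6,fy=6,interpolation=cv2.INTER_CUBIC))
```

```text
t 10.30 p [ 0.4837 -0.1532  0.1118] xang 165.83 tilt [-0.0002  0.0002] F [0.18 0.19 0.11] M [-0.019  0.043 -0.022] w -0.000 gf 0.0
tool delta [ 2.20555379e-04 -3.67172305e-05  5.28696655e-08]
0.106 0.06271618890903827 -14.379170501324188
0.114 0.06068129564199837 -20.309323240325092
```

View pics/c5.png

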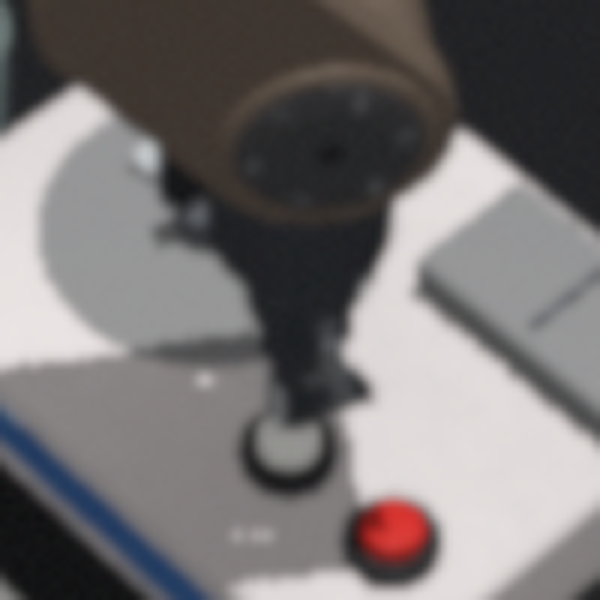

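The shut fingertips are over the white button's cap at (290,440), and well clear of the red at (395,535). Pressing now.

Call:
{"fn": "move_arm", "kwargs": {
  "linear": [
    [0,0,0.005],
    [0,0,0.004],
    [0,0,0.003],
    [0,0,0.003],
    [0,0,0.002],
    [0,0,0.002],
    [0,0,0],
    [0,0,0]
  ],
  "twist": [
    [0,0,0],
    [0,0,0],
    [0,0,0],
    [0,0,0],
    [0,0,0],
    [0,0,0],
    [0,0,0],
    [0,0,0]
  ],
  "claw": [1,1,1,1,1,1,1,1]
}}

```text
t: 11.02
tcp_pos: [0.484, -0.1534, 0.0954]
tool_rot: [0.001, 0.123, 0.992, -0.0]
force: [-9.4, 3.9, 40.3]
grip_width: -0.002
grasp_force: 20.4
```

Call:
{"fn": "move_arm", "kwargs": {
  "linear": [
    [0,0,-0.003],
    [0,0,-0.005],
    [0,0,-0.01],
    [0,0,-0.02],
    [0,0,-0.02],
    [0,0,-0.02],
    [0,0,-0.02],
    [0,0,0]
  ],
  "twist": [
    [0,0,0],
    [0,0,0],
    [0,0,0],
    [0,0,0],
    [0,0,0],
    [0,0,0],
    [0,0,0],
    [0,0,0]
  ],
  "claw": [1,1,1,1,1,1,1,1]
}}

```text
t: 11.68
tcp_pos: [0.4846, -0.1537, 0.1943]
tool_rot: [0.002, 0.123, 0.992, -0.001]
force: [0.3, 0.8, -0.2]
grip_width: 0.001
grasp_force: 0.0
```

Run:
```python
from h import *
st()
d=snap('side','pics/side5.png')
b=cv2.imread('pics/side5.png')[170:290,215:335]
cv2.imwrite('pics/c6.png',cv2.resize(b,None,fx=5,fy=5,interpolation=cv2.INTER_CUBIC))
```

```text
t 11.68 p [ 0.4846 -0.1537  0.1943] xang 165.83 tilt [ 0.0044 -0.002 ] F [ 0.25  0.84 -0.15] M [0.031 0.043 0.013] w 0.001 gf 0.0
```

View pics/c6.png

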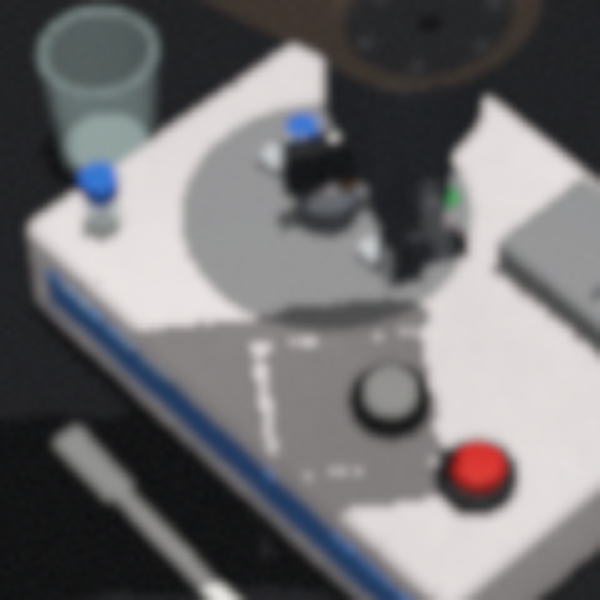

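The white button at (390,395) is back out, the red one is untouched, and the vial, beaker and spatula are where they were. The robot is clear of everything, so I'm handing in.

```bash
python3 -c "
from h import *
print(r.sign_off())"
```

```text
the job is handed in; nothing more can be done
None
```

The selector knob is down in the green-dot notch and the white read button was pressed right down (peak reading about 40 N) and let go; the red button and everything else were left alone, and the job was handed in at about 12 s.

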